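# Wedge up the free end of a batten held in the bench vice

### The job

The batten in the vice springs at its free end, so it needs firm support before it is worked on. Take the loose tapered wedge and push it, thin end first, into the gap between the packing block and the underside of the batten until it jams tight: finish with a firm push on its butt end (about 16 to 18 N) and leave it there. Do not drive it any harder, or it will bend the batten up; do not shift the packing block, and leave the other things on the bench alone.

Things in the scene. Friction and masses are not known exactly. Their poses are not given: they have to be found in the camera images.
- vice: Fixed dark iron bench vice, 80 mm jaws, 112 mm high. Origin on the bench under the jaw gap; z up; x along the screw, away from the handle and the robot (roughly); y along the batten towards its free end. In this frame the batten spans x -10 to +10 mm and y -30 to +400 mm; the wedge goes in along +x under its near lower edge, above the packing block at about y 345. Jaws end at y +40.
- batten (a joint): How far the batten is bent: a straight hardwood strip, 20 mm wide, 24 mm high, clamped level by its one end, springing up or down about the jaws' cheek (rad, + is free end up, about 0 at rest). 310 mm along it, over the block, it gives about 1 mm for 25 N. It was clamped by eye: its underside lies 7 to 17 mm above the block's top, a height that the state does not give.
- block_top (a point): Centre of the top face of the loose wooden packing block (0.8 kg) that stands on the bench under the batten: 190 mm (its x, across the batten) by 80 mm (its y), 84 mm high. Some 125 mm of its top lies clear on the robot's side of the batten. Wood on wood, friction 0.5 to 0.7, so a push jams the wedge with a squeeze of about 0.4 to 0.8 of it.
- wedge_grip (a point): Grasp point of the wedge: a loose plain wooden wedge, about 60 g, lying flat on the bench, 160 mm long (x), 36 mm wide (y), tapering evenly from 24 mm thick at the butt (-x) to 4 mm at the thin end (+x), flat below, sloping above (1 in 8). This point is mid-width, 10 mm above its underside, 30 mm from the butt and 130 mm from the thin end. x points to the thin end. Let go on the block it settles flat; jammed by a push on its butt, it stays put.
- wedge_tip (a point): Middle of the wedge's thin end, 2 mm above its underside; same axes as the grasp point.
- offcut: Bystander: loose flat wood offcut of even thickness, 150 x 36 x 18 mm, much like the wedge but not tapered. Origin at the centre of its underside.
- square: Bystander: carpenter's try square lying flat, wooden stock 110 x 22 x 16 mm, steel blade about 150 mm. Origin under the middle of the stock.
- screwdriver: Bystander: screwdriver lying on the bench under the batten, between vice and block. Origin on the bench under it; handle to its -x.
Mind the look-alikes: they are no part of the job. Leave any green look-alike of the part that bears wedge_grip alone.

How it is judged (in metres and radians):
On the way, in this order (a step that is already met when the one before it is completed fails the run):
1. the wedge's thin end has entered the gap under the batten, over the packing block (x of wedge_tip in the frame of vice between -0.008 and 0.03 m and y of wedge_tip in the frame of vice between 0.29 and 0.4 m and z of wedge_tip in the frame of vice between 0.082 and 0.101 m), for 0.05 s.
2. the wedge is jammed tight between the block and the batten (contact force between wedge and batten above 5.5 N and contact force between wedge and block above 5.5 N), for 0.3 s.
At the end, for the whole second after the job is handed in: the released wedge lies flat and still, jammed between packing block and batten so that it carries at least 5.5 N on both, the batten bent up less than 0.0021 rad (about 0.65 mm over the block, 16 N), block within 12 mm and the other things within 30 mm of their starts (all of step 2 and value of joint batten below 0.0021 rad and angle between wedge_tip's own z axis and vertical below 0.15 rad and linear speed of wedge below 0.005 m/s and distance of block_top from where it was at the start of the episode below 0.012 m and distance of each of offcut, square, screwdriver from where it was at the start of the episode below 0.03 m); the robot touches nothing.
It fails at once if the batten was bent up by more than 0.0028 rad (about 0.9 mm at the wedge, over 21 N) (value of joint batten above 0.0028 rad).
It fails at once if the packing block was shifted by more than 15 mm (distance of block_top from where it was at the start of the episode above 0.015 m).
It fails at once if a bystander was moved by more than 30 mm (distance of any of offcut, square, screwdriver from where it was at the start of the episode above 0.03 m).
It also fails if it takes over 64 s, if anything falls off the work surface, if the arm or the gripper's body presses on something with over 40 N, if the wrist force passes 120 N, or if a joint passes its speed limit or range.

### The arm

A 7-joint arm with a two-finger parallel gripper is mounted at the origin on the work surface. World frame = base frame: x ahead of the robot, y to its left, z up, the work surface at z = 0. Lengths are in mm, angles in degrees, forces in N, time in s.
With the tool pointing down it reaches from about 400 to 875 mm from the base axis. Payload 6.5 kg.
Tool frame: the origin (TCP) lies at the very end of the fingers, on their centre line; the grasp point (between the pads) lies 19 mm behind it; z points along the fingers, y is the line along which they close (so a half turn about z gives the same grasp; the last joint's range is limited). The gripper opens to 85 mm and grips with 20 to 120 N. Pads are 22 mm wide; open, the fingers measure 114 mm over their backs; the gripper's body (76 mm by 85 mm) begins 54 mm behind the grasp point. The pads swing forward as they close: fully open they stand 13 mm farther back than shut.
Start: joints at [-69.683, 30.733, -0.252, 88.115, 0.149, 61.152, -4.079], TCP at [265.514, 593.29, 231.29] pointing down, gripper open.
Joint ranges: [-154.64, 154.64], [-21.42, 123.67], [-72.66, 72.17], [13.99, 137.28], [-74.86, 254.86], [10.95, 109.41], [-158.01, 158.01]. Speed limits (degrees/s): [136.94, 136.94, 180, 180, 180, 180, 180].

### API

Orientations are given as a 3x3 rotation matrix whose columns are the frame's x, y, z axes.
In Python, from rig import arm, capture, calibration gives the robot as it stands.
- The arm moves only by the shell command python3 -m jog 'ROWS' [OPENING] [FORCE]. ROWS is JSON, a list of rows, each a list of 2 entries, a list of its own where there are three numbers: the shift along the tool's x, y, z normalised to -1 to 1, where 1 is 0.12 m, then the turn, a rotation vector about the tool's x, y, z normalised to -1 to 1, where 1 is 5 degrees. In form: [[[dx, dy, dz], [rx, ry, rz]], ...]. A call has 1 to 10 rows; each row shifts and turns the commanded pose from where the row before left it, along the tool's axes as they then stand; what a row does not reach is not made up. A row lasts 1/8 s, in which the tool goes at most 62.5 mm and 10.7 degrees, less where a joint would pass 70% of its speed; a pose out of reach is approached as far as the arm can. A call with a number of a shift or a turn outside -1 to 1 is refused whole. A call with a gripper value outside its range is refused whole. OPENING is the gripper command: -1 is shut, 1 is fully open, values between are in proportion, set as the call begins (- or left out, the last holds). The fingers move at their own pace and stop on an object; FORCE is the grip in N (left out, the last holds). Time passes only in rows, so rows that do not move let the fingers close. It gives the time, the measured TCP pose, the force, the opening and the grip force at its end, in the units of the state.
- arm.get_obs(): the state, without advancing time (a new reading comes with each control period).
- capture(name): name is "scene" or "side" or "wrist"; returns (picture, depth): 400x640x3 uint8, blue, green, red; 400x640 float32, mm along the optical axis (not along the pixel's ray), 0 where there is no reading.
- calibration(name): a dict with "K" (3x3 intrinsics, pixels), "k1" (the pictures are not rectified: a ray, as slopes to the right and down, at radius r is drawn at 1 + k1 r^2 times it, then the intrinsics apply), "world_to_cam" (4x4, takes a point from world to camera coordinates); the wrist camera has in their place "hand_eye" (4x4, takes a point from camera to tool coordinates, whose origin is the TCP and whose axes are the flange's). Camera axes: x right, y up, looking along -z (the intrinsics and any distortion apply to the point x, -y, -z); pixel columns grow to the right and rows downward; lengths in mm; the calibration is good to about 2 mm. A picture is of the moment at which its call begins: read the wrist's pose just before it. calibration takes no time and is no camera call.
- arm.hand_in(): hands the job in; it is judged then, once.
The state is a dict: "time": time; "q": joint angles; "dq": joint speeds; "tau": joint torques, N m; "position": TCP position; "orientation": TCP orientation; "ft_force": force on the tool from outside, world axes, zero at the start; "wrist_torque": the same for the moment, N m; "width": opening from 0.0 (shut) to 1.0 (fully open); "grip_force": force on a finger pad.
Only numpy, scipy, OpenCV 4.12 (cv2) and the standard library are available. Lean on these libraries where they do the work, as an engineer would, in place of code of your own. Each camera call takes 0.05 s, during which the arm holds its last target. There are 200 camera calls.

## Working session

There is one attempt and no reset: what is moved stays moved. The work goes in short steps, Python scripts to look and compute and a shell command to move; the robot and the scene stay as the last step left them, time stands still between calls to the robot, and variables do not carry over. Pictures are saved under pics/ and viewed, at most 10 in all, crops included, and the job is handed in when it is done.

```bash
ls; mkdir -p pics
cat > h.py <<'E'
import numpy as np, cv2
from rig import arm, capture, calibration
def ray(name,u,v,pose=None):
    c=calibration(name);K=np.array(c["K"]);k1=c["k1"]
    d=cv2.undistortPoints(np.array([[[u,v]]],float),K,np.array([k1,0,0,0,0]))[0,0]
    r=np.array([d[0],-d[1],-1.])
    if name=="wrist":
        H=np.array(c["hand_eye"]);p,R=pose
        T=np.eye(4);T[:3,:3]=R;T[:3,3]=p;M=T@H
    else: M=np.linalg.inv(np.array(c["world_to_cam"]))
    return M[:3,3],M[:3,:3]@r
def onz(name,u,v,z,pose=None):
    o,d=ray(name,u,v,pose);return o+d*(z-o[2])/d[2]
def dep(name,u,v,D,pose=None):
    o,d=ray(name,u,v,pose);return o+d*D
E
python3 - <<'E'
from h import *
o=arm.get_obs();print({k:np.round(o[k],3).tolist() for k in o})
for n in("scene","side","wrist"):
    im,d=capture(n);cv2.imwrite(f"pics/{n}0.png",im);np.save(f"{n}0.npy",d)
    c=calibration(n);print(n,{k:np.round(c[k],3).tolist() for k in c},(d>0).mean())
E
```

```text
pics
{'time': 0.0, 'q': [-69.684, 30.778, -0.254, 88.17, 0.15, 61.151, -4.08], 'dq': [-0.003, -0.054, 0.036, -0.053, 0.024, 0.074, -0.036], 'tau': [-0.001, -58.341, 1.048, -25.909, 0.012, 0.01, -0.0], 'position': [265.281, 592.72, 230.416], 'orientation': [[-0.913, 0.408, -0.001], [0.408, 0.913, -0.002], [-0.0, -0.002, -1.0]], 'ft_force': [-0.553, -0.563, 0.309], 'wrist_torque': [-0.011, -0.041, -0.051], 'grip_force': 0.0, 'width': 1.0}
scene {'K': [[514.628, 0.0, 323.403], [0.0, 514.628, 194.429], [0.0, 0.0, 1.0]], 'k1': -0.054, 'world_to_cam': [[0.796, 0.606, -0.007, -466.636], [-0.498, 0.661, 0.561, 229.257], [0.344, -0.443, 0.827, -1689.935], [0.0, 0.0, 0.0, 1.0]]} 0.99611328125
side {'K': [[431.971, 0.0, 324.505], [0.0, 431.971, 203.389], [0.0, 0.0, 1.0]], 'k1': -0.074, 'world_to_cam': [[0.999, -0.049, 0.003, -591.738], [0.036, 0.779, 0.626, -87.329], [-0.033, -0.625, 0.78, -1061.402], [0.0, 0.0, 0.0, 1.0]]} 0.995859375
wrist {'K': [[315.499, 0.0, 319.445], [0.0, 315.499, 200.218], [0.0, 0.0, 1.0]], 'k1': -0.035, 'hand_eye': [[0.001, 0.949, 0.315, 80.798], [1.0, -0.001, -0.001, 0.867], [-0.0, 0.315, -0.949, -141.553], [0.0, 0.0, 0.0, 1.0]]} 0.99622265625
```

View pics/scene0.png

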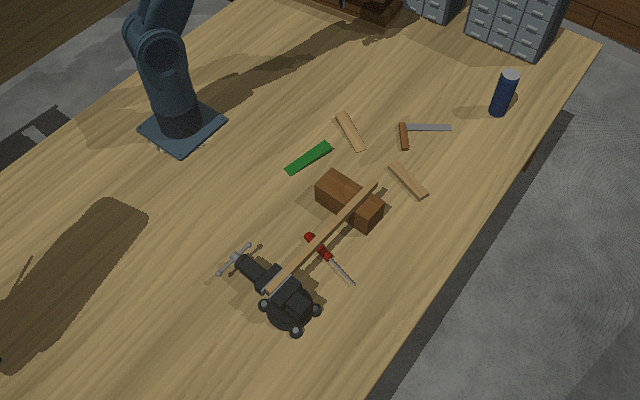

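View pics/side0.png

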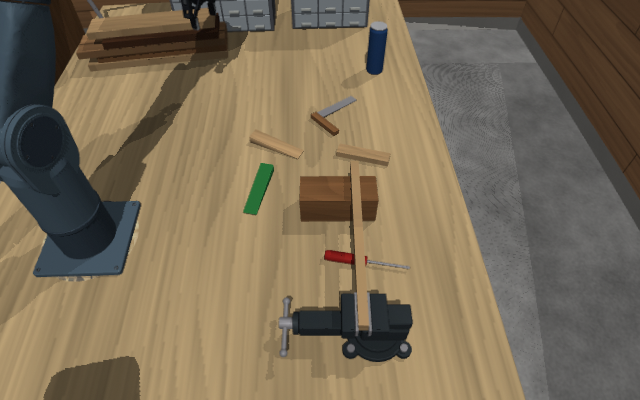

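The scene view shows the two look-alike sticks at (350,131) and (408,181), a green one at (308,158), the block at (350,200) and the vice at (290,300). I'll use the depth to tell the tapered stick from the flat one.

```bash
cat >> h.py <<'E'
def cloud(name,D,pose=None):
    c=calibration(name);K=np.array(c["K"])
    v,u=np.mgrid[:400,:640]
    p=cv2.undistortPoints(np.stack([u.ravel(),v.ravel()],1).astype(float)[:,None],K,np.array([c["k1"],0,0,0,0]))[:,0]
    r=np.c_[p[:,0],-p[:,1],-np.ones(len(p))]*D.reshape(-1,1)
    if name=="wrist":
        T=np.eye(4);T[:3,:3]=pose[1];T[:3,3]=pose[0];M=T@np.array(c["hand_eye"])
    else: M=np.linalg.inv(np.array(c["world_to_cam"]))
    return (r@M[:3,:3].T+M[:3,3]).reshape(400,640,3)
E
python3 - <<'E'
from h import *
A=[]
for n,boxes in(("scene",[(325,100,380,160),(380,155,435,205)]),("side",[(240,122,310,165),(328,140,398,170)])):
    im=cv2.imread(f"pics/{n}0.png");P=cloud(n,np.load(n+"0.npy"))
    z0=np.median(P[200:260,100:200,2]) if n=="scene" else np.median(P[250:300,180:250,2]);print(n,"bench",z0)
    for b in boxes:
        x0,y0,x1,y1=b;p=P[y0:y1,x0:x1];m=(p[...,2]-np.median(p[...,2])>3).astype(np.uint8)
        k,l,s,_=cv2.connectedComponentsWithStats(m);i=1+s[1:,4].argmax();q=p[l==i]
        c=q.mean(0);w,V=np.linalg.eigh(np.cov((q[:,:2]-c[:2]).T));a=V[:,1];t=(q[:,:2]-c[:2])@a
        print(b,"c",c.round(1),"axis",a.round(3),"ext",t.min().round(),t.max().round(),"bench",np.median(p[...,2]).round(1))
        e=np.linspace(t.min(),t.max(),7);print([round(float(np.median(q[(t>=e[j])&(t<=e[j+1]),2])),1) for j in range(6)])
    # tall things
    for z1,z2,nm in((70,89,"blocktop"),(92,130,"batten/vice")):
        h=P[...,2]-z0;m=(h>z1)&(h<z2)&(P[...,0]>300)&(P[...,0]<900)&(abs(P[...,1])<500)
        k,l,s,_=cv2.connectedComponentsWithStats(m.astype(np.uint8))
        for i in range(1,k):
            if s[i,4]>60:
                q=P[l==i];print(nm,s[i].tolist(),cv2.minAreaRect(q[:,:2].astype(np.float32)),"z",np.percentile(q[:,2],[5,50,95]).round(1))
    A.append(np.hstack([cv2.resize(im[b[1]:b[3],b[0]:b[2]],(390,290),interpolation=2) for b in boxes]))
cv2.imwrite("pics/crops.png",np.vstack(A))
E
```

```text
scene bench -1.0497028790551894
(325, 100, 380, 160) c [463.5 299.7  20.6] axis [-0.631  0.776] ext -1093.0 104.0 bench -0.0
[1266.6, nan, nan, nan, nan, 12.9]
(380, 155, 435, 205) c [720.2 239.6  27.8] axis [-0.475  0.88 ] ext -920.0 82.0 bench 0.5
[1266.6, nan, nan, nan, nan, 16.2]
blocktop [314, 168, 49, 39, 977] ((589.2744750976562, 64.81314086914062), (84.12582397460938, 113.82068634033203), 88.0119857788086) z [76.4 82.9 86.8]
blocktop [353, 193, 32, 31, 490] ((698.570556640625, 60.275169372558594), (82.77880096435547, 52.462120056152344), 85.66678619384766) z [73.6 82.6 86.6]
blocktop [235, 254, 32, 28, 442] ((556.1238403320312, -270.5744323730469), (41.72894287109375, 83.46330261230469), 86.14480590820312) z [70.6 74.8 79.2]
blocktop [271, 303, 42, 18, 132] ((718.9692993164062, -300.25018310546875), (99.48905181884766, 40.948219299316406), 39.40658187866211) z [70.4 78.5 86.6]
batten/vice [254, 178, 124, 139, 2857] ((688.3154907226562, -96.05091857910156), (443.8446960449219, 138.32928466796875), 87.59173583984375) z [ 96.1 110.9 117.2]
side bench -0.19895072742582443
(240, 1
[... 234 characters left out ...]
7.4]
blocktop [299, 176, 53, 29, 1458] ((596.7152099609375, 66.40129089355469), (85.8610610961914, 126.2004623413086), 87.74003601074219) z [75.6 83.3 86. ]
blocktop [360, 176, 19, 29, 474] ((702.7584228515625, 61.28635025024414), (83.4110107421875, 41.56247329711914), 88.14047241210938) z [75.4 83.5 86.1]
blocktop [292, 310, 63, 29, 989] ((577.75537109375, -272.3382263183594), (57.71424102783203, 129.05751037597656), 74.46027374267578) z [72.  75.8 79.3]
blocktop [388, 326, 24, 8, 140] ((724.0225830078125, -301.68658447265625), (8.402514457702637, 43.78349685668945), 88.69481658935547) z [71.4 76.3 86.7]
batten/vice [341, 161, 72, 175, 3726] ((689.19091796875, -95.73162841796875), (441.8572692871094, 136.97647094726562), 86.75692749023438) z [ 98.8 112.  116.8]
  return _methods._mean(a, axis=axis, dtype=dtype,
  ret = ret.dtype.type(ret / rcount)
```

View pics/crops.png

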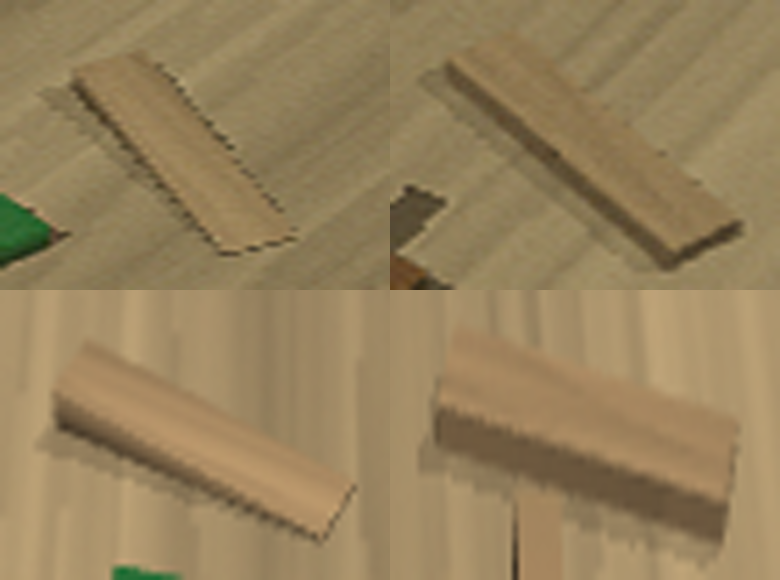

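The left stick is the wedge: in the side view it thins towards its right end, and the right stick is even. Next I'll work out the poses.

Run:
```python
from h import *
for n,b in(("scene",(325,100,380,160)),("side",(240,122,310,165))):
    D=np.load(n+"0.npy");P=cloud(n,D);x0,y0,x1,y1=b
    im=cv2.imread(f"pics/{n}0.png");g=im[...,1].astype(int)-im[...,2]>15
    p=P[y0:y1,x0:x1];m=(D[y0:y1,x0:x1]>0)&(p[...,2]>3)&(p[...,2]<40)&~g[y0:y1,x0:x1]
    k,l,s,_=cv2.connectedComponentsWithStats(m.astype(np.uint8));q=p[l==1+s[1:,4].argmax()]
    r=cv2.minAreaRect(q[:,:2].astype(np.float32));print(n,"wedge",r)
    a=np.deg2rad(r[2]);ax=np.array([np.cos(a),np.sin(a)]);ax=ax if r[1][0]>r[1][1] else np.array([-ax[1],ax[0]])
    ax*=np.sign(ax[0]);t=(q[:,:2]-r[0])@ax;e=np.linspace(t.min(),t.max(),8);print("ax",ax.round(3),[round(float(np.percentile(q[(t>=e[j])&(t<=e[j+1]),2],75)),1) for j in range(7)])
    q=P[g&(D>0)];q=q[(q[:,0]>300)&(q[:,0]<800)];print("green",cv2.boxPoints(cv2.minAreaRect(q[:,:2].astype(np.float32))).round().tolist())
    h=P[...,2]
    m=(D>0)&(h>105)&(h<135)&(P[...,1]>-180)&(P[...,1]<160)&(P[...,0]>600)&(P[...,0]<750)
    q=P[m];e=np.arange(-180,160,40)
    for y in e:
        s=q[abs(q[:,1]-y)<10]
        if len(s)>5:print("bat",y,np.percentile(s[:,0],[3,50,97]).round(1),np.percentile(s[:,2],[20,50,80]).round(1))
    print("ymax",np.percentile(q[:,1],99.5))
```

```text
scene wedge ((460.5281982421875, 311.33612060546875), (49.11434555053711, 189.0558624267578), 63.41712951660156)
ax [ 0.894 -0.447] [22.3, 22.2, 19.2, 16.1, 12.7, 9.3, 7.6]
green [[328.0, 101.0], [411.0, 47.0], [803.0, 654.0], [720.0, 708.0]]
bat -180 [646.8 659.4 666.9] [110.9 113.2 115.6]
bat -140 [649.2 660.4 669.1] [112.  114.5 116.5]
bat -100 [650.5 660.6 670.6] [111.9 114.7 116.3]
bat -60 [651.9 662.9 672.5] [112.4 114.7 115.9]
bat -20 [654.1 664.9 674.2] [111.7 113.8 116. ]
bat 20 [656.9 669.  676.6] [111.3 113.8 116.3]
bat 60 [657.4 669.6 678.6] [111.4 114.  116.4]
bat 100 [660.1 671.8 680.7] [110.8 114.4 116.2]
ymax 123.83347763321842
side wedge ((457.2304992675781, 311.04425048828125), (59.537899017333984, 186.2282257080078), 54.838890075683594)
ax [ 0.818 -0.576] [24.1, 23.3, 19.6, 16.3, 13.1, 9.5, 6.5]
green [[344.0, 91.0], [412.0, 47.0], [805.0, 655.0], [736.0, 699.0]]
bat -180 [646.6 655.6 666. ] [113.3 114.5 115.6]
bat -140 [649.1 658.3 667.7] [114.  115.1 116. ]
bat -100 [650.7 660.  669.7] [113.8 115.2 116.5]
bat -60 [651.9 661.  671.4] [114.1 115.3 116.6]
bat -20 [655.2 664.8 673.8] [114.  115.  116.1]
bat 20 [656.8 666.7 676.4] [114.6 115.5 116.5]
bat 60 [657.9 668.  677.8] [113.8 114.7 116.6]
bat 100 [661.4 669.6 679.3] [113.6 115.6 116.8]
ymax 123.57902009176102
```

```bash
python3 -m jog '[[[-0.36,-0.24,0],[0,0,0]],[[-0.36,-0.24,0],[0,0,0]],[[-0.36,-0.24,0],[0,0,0]],[[-0.36,-0.24,0],[0,0,0]],[[-0.36,-0.24,0],[0,0,0]],[[-0.36,-0.24,0],[0,0,0]],[[0,0,0],[0,0,0]],[[0,0,0],[0,0,0]]]' 1 40
cat > w.py <<'E'
from h import *
import sys
def shot(tag):
    o=arm.get_obs();pose=(np.array(o["position"]),np.array(o["orientation"]))
    im,d=capture("wrist");cv2.imwrite(f"pics/{tag}.png",im);np.save(tag+".npy",d)
    return im,d,cloud("wrist",d,pose),pose
E
python3 - <<'E'
from w import *
im,D,P,pose=shot("w1");print(pose[0],np.degrees(np.arctan2(pose[1][1,0],pose[1][0,0])))
h=P[...,2];g=im[...,1].astype(int)-im[...,2]>15
bz=np.median(h[D>0]);print("bench",bz)
m=(D>0)&(h>bz+2.5)&(h<40)&~g;m[:,:0]=0
k,l,s,c=cv2.connectedComponentsWithStats(m.astype(np.uint8))
for i in range(1,k):
    if s[i,4]>400:
        q=P[l==i];r=cv2.minAreaRect(q[:,:2].astype(np.float32));print(s[i],c[i].round(),r,q.mean(0).round(1))
q=P[g&(D>0)&(h<60)];
if len(q):print("green",cv2.boxPoints(cv2.minAreaRect(q[:,:2].astype(np.float32))).round().tolist())
E
```

```text
time: 1.15
position: [431.1, 330.1, 231.2]
orientation: [[-0.913, 0.408, -0.0], [0.408, 0.913, 0.0], [0.001, 0.0, -1.0]]
ft_force: [0.0, 0.1, -0.3]
width: 0.996
grip_force: 0.0
[431.12346583 330.14435056 231.2007914 ] 155.896931664922
bench -0.8188490440709302
[ 295  133   38  126 3721] [312. 194.] ((465.6973876953125, 305.8179626464844), (36.052024841308594, 160.91177368164062), 61.70943832397461) [458.  309.9  13.9]
[ 414  233  120   67 2457] [471. 265.] ((643.958984375, 470.37603759765625), (175.6736297607422, 43.25795364379883), 43.14730453491211) [634.5 462.3   7.2]
[388 261  25  47 510] [401. 289.] ((624.720947265625, 373.3973388671875), (22.180953979492188, 61.63612365722656), 38.1553840637207) [625.5 364.   12.3]
[ 333  315   30   47 1132] [347. 338.] ((673.95849609375, 266.7252502441406), (36.27020263671875, 67.47456359863281), 71.96309661865234) [668.4 268.5  15.7]
[212 323  39  56 787] [230. 352.] ((630.563232421875, 105.83203125), (2.9936091899871826, 101.01756286621094), 87.66798400878906) [622.3 106.1  18.2]
green [[343.0, 93.0], [412.0, 47.0], [807.0, 653.0], [738.0, 698.0]]
```

View pics/w1.png

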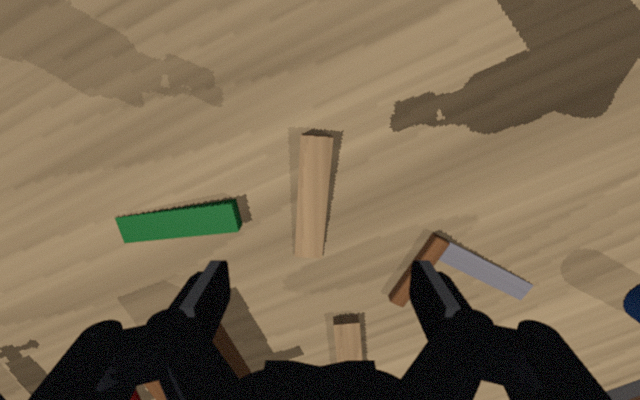

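The wrist view shows the wedge upright, with its butt at (316,133) and thin end at (310,257). The green piece at (180,220) is well clear. I'll descend and grip.

```bash
python3 -m jog '[[[0.07,-0.037,0],[0,0,0.84]],[[0,0,0.45],[0,0,0]],[[0,0,0.45],[0,0,0]],[[0,0,0.45],[0,0,0]],[[0,0,0.3],[0,0,0]],[[0,0,0.2],[0,0,0]],[[0,0,0],[0,0,0]],[[0,0,0],[0,0,0]]]' 0.35 40
```

```text
time: 2.2
position: [422.1, 330.3, 10.1]
orientation: [[-0.881, 0.473, 0.001], [0.473, 0.881, 0.001], [-0.0, 0.001, -1.0]]
ft_force: [-0.3, 0.3, 0.0]
width: 0.673
grip_force: 0.0
```

```bash
python3 -m jog '[[[0,0,0.05],[0,0,0]],[[0,0,0],[0,0,0]],[[0,0,0],[0,0,0]]]' 0.35 40; python3 -m jog '[[[0,0,0],[0,0,0]],[[0,0,0],[0,0,0]],[[0,0,0],[0,0,0]],[[0,0,0],[0,0,0]],[[0,0,0],[0,0,0]],[[0,0,0],[0,0,0]],[[0,0,0],[0,0,0]]]' -1 40
```

```text
time: 2.58
position: [422.2, 329.2, 3.6]
orientation: [[-0.88, 0.474, 0.0], [0.474, 0.88, 0.0], [-0.0, 0.0, -1.0]]
ft_force: [0.6, -0.5, -0.7]
width: 0.677
grip_force: 0.0
time: 3.45
position: [422.3, 329.2, 3.6]
orientation: [[-0.88, 0.474, 0.0], [0.474, 0.88, 0.0], [-0.0, 0.001, -1.0]]
ft_force: [-0.6, -1.4, 5.7]
width: 0.407
grip_force: 40.8
```

```bash
python3 -m jog '[[[0,0,-0.15],[0,0,0]],[[0,0,-0.35],[0,0,0]],[[0,0,-0.35],[0,0,0]],[[0,0,-0.35],[0,0,-0.85]],[[0,0,0],[0,0,-0.85]],[[0,0,0],[0,0,-0.85]],[[0,0,0],[0,0,-0.85]],[[0,0,0],[0,0,-0.85]],[[0,0,0],[0,0,-0.83]],[[0,0,0],[0,0,0]]]' -1 40
```

```text
time: 4.7
position: [422.0, 328.9, 147.9]
orientation: [[-0.999, 0.051, 0.0], [0.051, 0.999, 0.0], [-0.0, 0.0, -1.0]]
ft_force: [-0.3, -0.4, -0.6]
width: 0.413
grip_force: 40.2
```

```bash
python3 -m jog '[[[-0.112,-0.353,0],[0,0,0]],[[-0.112,-0.353,0],[0,0,0]],[[-0.112,-0.353,0],[0,0,0]],[[-0.112,-0.353,0],[0,0,0]],[[-0.112,-0.353,0],[0,0,0]],[[-0.112,-0.353,0],[0,0,0]],[[0,0,0],[0,0,0]],[[0,0,0],[0,0,0]]]' -1 40
python3 - <<'E'
from w import *
im,D,P,pose=shot("w2");print(pose[0])
h=P[...,2]
# held wedge: points above 130 ahead of tool
t=(P-pose[0])@pose[1]
m=(D>0)&(t[...,2]>-40)&(t[...,2]<10)&(t[...,0]<-13)&(abs(t[...,1])<40)
k,l,s,c=cv2.connectedComponentsWithStats(m.astype(np.uint8))
for i in range(1,k):
    if s[i,4]>150:
        q=P[l==i];r=cv2.minAreaRect(q[:,:2].astype(np.float32));print("wedge",s[i],r)
        a=t[l==i]
        for x in range(-130,-10,15):
            b=a[abs(a[:,0]-x)<6]
            if len(b)>5: print(x,np.percentile(b[:,1],[3,97]).round(1),np.median(b[:,2]).round(1))
m=(D>0)&(h>75)&(h<93)&(P[...,0]>500)&(P[...,0]<650)&(abs(P[...,1])<140)
k,l,s,c=cv2.connectedComponentsWithStats(m.astype(np.uint8))
for i in range(1,k):
    if s[i,4]>300: q=P[l==i];print("block",s[i],cv2.boxPoints(cv2.minAreaRect(q[:,:2].astype(np.float32))).round(1).tolist(),np.percentile(q[:,2],[10,50,90]))
m=(D>0)&(h>105)&(h<125)&(P[...,0]>640)&(P[...,0]<700)&(P[...,1]<130)&(P[...,1]>-100)
q=P[m]
for y in range(-80,130,40):
    s=q[abs(q[:,1]-y)<10]
    if len(s)>5:print("bat",y,np.percentile(s[:,0],[3,97]).round(1),np.percentile(s[:,2],[20,50,80]).round(1))
E
```

```text
time: 5.7
position: [489.5, 71.7, 147.6]
orientation: [[-0.999, 0.052, 0.0], [0.052, 0.999, 0.0], [-0.0, 0.0, -1.0]]
ft_force: [0.1, 0.7, -1.0]
width: 0.415
grip_force: 40.2
[489.53394238  71.70418282 147.56828495]
wedge [ 282  301   75   65 4297] ((526.0728149414062, 70.38390350341797), (36.52872085571289, 47.10909652709961), 87.05142211914062)
-55 [-16.2  17.2] -8.7
-40 [-16.3  17.7] -10.5
-25 [-16.3  17.7] -12.3
block [353 303  16  57 492] [[562.7000122070312, 97.5999984741211], [619.5999755859375, 93.80000305175781], [620.4000244140625, 105.69999694824219], [563.5, 109.5]] [82.16423058 82.96464456 83.62546985]
block [271 308  15  52 443] [[563.7000122070312, 28.700000762939453], [616.4000244140625, 26.5], [616.9000244140625, 37.400001525878906], [564.2000122070312, 39.599998474121094]] [82.22997509 82.95713683 83.67368511]
```

View pics/w2.png

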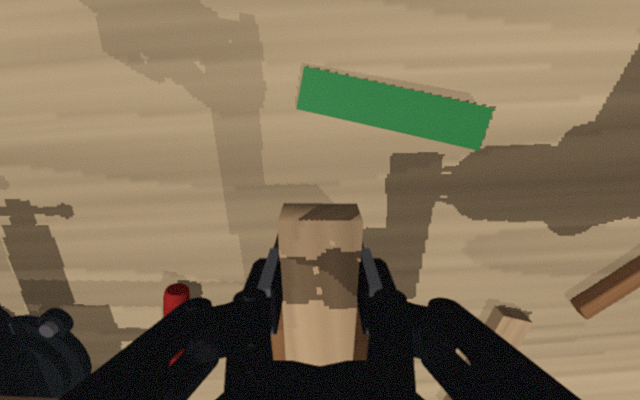

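The wedge is held level (slope about 1 in 8) and centred on the block. I'll lower it onto the block, short of the batten.

```bash
python3 -m jog '[[[0,0,0.2],[0,0,0]],[[0,0,0.2],[0,0,0]],[[0,0,0.07],[0,0,0]],[[0,0,0],[0,0,0]],[[0,0,0],[0,0,0]]]'; python3 -m jog '[[[0,0,0.008],[0,0,0]],[[0,0,0],[0,0,0]],[[0,0,0],[0,0,0]]]';  python3 -m jog '[[[0,0,0.006],[0,0,0]],[[0,0,0],[0,0,0]],[[0,0,0],[0,0,0]]]'
```

```text
time: 6.38
position: [490.2, 71.6, 91.7]
orientation: [[-0.999, 0.05, 0.001], [0.05, 0.999, 0.0], [-0.001, 0.0, -1.0]]
ft_force: [-0.3, 0.3, -0.4]
width: 0.41
grip_force: 40.2
time: 6.75
position: [489.8, 71.1, 90.1]
orientation: [[-0.999, 0.051, 0.0], [0.051, 0.999, 0.0], [-0.0, 0.0, -1.0]]
ft_force: [-0.7, -0.3, -0.6]
width: 0.409
grip_force: 40.2
time: 7.12
position: [489.7, 71.1, 89.2]
orientation: [[-0.999, 0.051, 0.0], [0.051, 0.999, -0.0], [-0.0, -0.0, -1.0]]
ft_force: [-0.1, 0.1, -0.2]
width: 0.407
grip_force: 40.2
```

```bash
for i in 1; do python3 -m jog '[[[0,0,0.005],[0,0,0]],[[0,0,0],[0,0,0]],[[0,0,0],[0,0,0]]]'; python3 -m jog '[[[0,0,0.004],[0,0,0]],[[0,0,0],[0,0,0]],[[0,0,0],[0,0,0]]]'; done | grep -E "pos|ft"
python3 - <<'E'
from h import *
im,d=capture("side");cv2.imwrite("pics/s1.png",cv2.resize(im[130:250,240:440],(800,480),interpolation=2))
E
```

```text
position: [489.7, 71.1, 88.6]
ft_force: [-0.3, 0.1, -1.0]
position: [489.7, 71.1, 88.1]
ft_force: [-0.9, -0.3, -0.9]
```

View pics/s1.png

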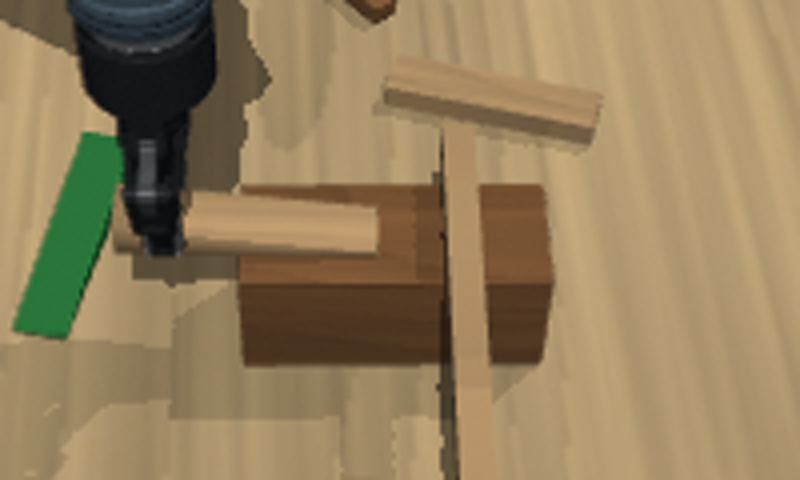

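The side view shows the wedge on the block at (290,225), with its thin end short of the batten at (375,230). I'll feed it in.

```bash
python3 -m jog '[[[-0.1,0,0],[0,0,0]],[[-0.1,0,0],[0,0,0]],[[-0.1,0,0],[0,0,0]],[[0,0,0],[0,0,0]],[[0,0,0],[0,0,0]]]'| grep -E "pos|ft"; python3 -m jog '[[[-0.02,0,0],[0,0,0]],[[-0.02,0,0],[0,0,0]],[[-0.02,0,0],[0,0,0]],[[0,0,0],[0,0,0]],[[0,0,0],[0,0,0]]]'| grep -E "pos|ft"; python3 -m jog '[[[-0.02,0,0],[0,0,0]],[[-0.02,0,0],[0,0,0]],[[0,0,0],[0,0,0]],[[0,0,0],[0,0,0]]]'| grep -E "pos|ft"
```

```text
position: [525.3, 69.3, 87.9]
ft_force: [0.3, 0.2, -0.9]
position: [532.8, 68.9, 88.1]
ft_force: [-0.2, 0.0, -0.3]
position: [537.6, 68.7, 88.1]
ft_force: [0.1, 0.3, -0.4]
```

```bash
python3 -m jog '[[[-0.015,0,0],[0,0,0]],[[-0.015,0,0],[0,0,0]],[[0,0,0],[0,0,0]],[[0,0,0],[0,0,0]]]'| grep -E "pos|ft"; python3 -m jog '[[[-0.015,0,0],[0,0,0]],[[-0.015,0,0],[0,0,0]],[[0,0,0],[0,0,0]],[[0,0,0],[0,0,0]]]'| grep -E "pos|ft"
```

```text
position: [541.2, 68.5, 88.1]
ft_force: [-0.4, -1.2, -0.5]
position: [544.8, 68.3, 88.1]
ft_force: [0.3, 1.0, -0.8]
```

```bash
python3 -m jog '[[[0,0,0],[0,0,0]],[[0,0,0],[0,0,0]],[[0,0,0],[0,0,0]],[[0,0,0],[0,0,0]],[[0,0,-0.1],[0,0,0]],[[0,0,-0.2],[0,0,0]],[[0.25,0,-0.2],[0,0,0]],[[0.25,0,0],[0,0,0]],[[0,0,0],[0,0,0]],[[0,0,0],[0,0,0]]]' 0.4 40
python3 -m jog '[[[0,0,0],[0,0,0]],[[0,0,0],[0,0,0]],[[0,0,0],[0,0,0]],[[0,0,0],[0,0,0]],[[0,0,0],[0,0,0]],[[0,0,0],[0,0,0]]]' -1 40
python3 - <<'E'
from w import *
im,D,P,pose=shot("w3");h=P[...,2]
m=(D>0)&(h>89)&(h<112)&(P[...,0]>480)&(P[...,0]<650)&(P[...,1]>20)&(P[...,1]<115)
k,l,s,c=cv2.connectedComponentsWithStats(m.astype(np.uint8))
for i in range(1,k):
    if s[i,4]>150:
        q=P[l==i];print(s[i],cv2.minAreaRect(q[:,:2].astype(np.float32)),np.percentile(q[:,0],[1,99]),cv2.boxPoints(cv2.minAreaRect(q[:,:2].astype(np.float32))).round(1).tolist())
E
```

```text
time: 11.92
position: [485.9, 71.5, 148.8]
orientation: [[-0.999, 0.051, 0.002], [0.051, 0.999, 0.0], [-0.002, 0.0, -1.0]]
ft_force: [0.5, -0.0, 0.6]
width: 0.701
grip_force: 0.0
time: 12.68
position: [484.9, 71.4, 148.2]
orientation: [[-0.999, 0.051, 0.0], [0.051, 0.999, -0.0], [-0.0, -0.0, -1.0]]
ft_force: [-0.4, 0.2, 0.1]
width: -0.001
grip_force: 0.0
[313 333  14  33 355] ((589.1720581054688, 67.02159881591797), (10.298722267150879, 37.29226303100586), 87.38764190673828) [571.11490603 606.50696004] [[570.2999877929688, 62.70000076293945], [607.5999755859375, 61.0], [608.0, 71.30000305175781], [570.7999877929688, 73.0]]
```

View pics/w3.png

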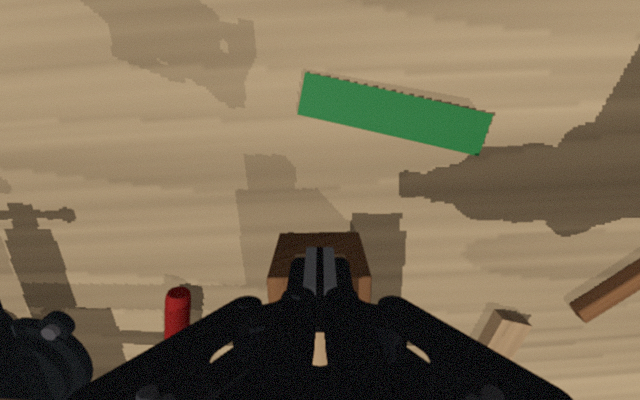

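The shut fingers hide the butt, but the wedge strip at (320,350) sits centred. I'll descend behind the butt and approach in small steps.

```bash
python3 -m jog '[[[0,0,0.2],[0,0,0]],[[0,0,0.2],[0,0,0]],[[0,0,0.1],[0,0,0]],[[0,0,0],[0,0,0]],[[0,0,0],[0,0,0]]]'| grep -E "pos|ft"; python3 -m jog '[[[-0.05,0,0],[0,0,0]],[[-0.04,0,0],[0,0,0]],[[0,0,0],[0,0,0]],[[0,0,0],[0,0,0]]]'| grep -E "pos|ft"; python3 -m jog '[[[-0.02,0,0],[0,0,0]],[[-0.02,0,0],[0,0,0]],[[-0.02,0,0],[0,0,0]],[[0,0,0],[0,0,0]],[[0,0,0],[0,0,0]]]'| grep -E "pos|ft"
python3 - <<'E'
from h import *
im,d=capture("side");cv2.imwrite("pics/s2.png",cv2.resize(im[130:250,240:440],(800,480),interpolation=2))
E
```

```text
position: [485.5, 71.5, 88.8]
ft_force: [0.8, 0.3, 0.4]
position: [495.6, 70.8, 88.1]
ft_force: [-0.6, -0.4, -0.6]
position: [502.9, 70.5, 88.1]
ft_force: [-0.2, 0.2, -0.4]
```

View pics/s2.png

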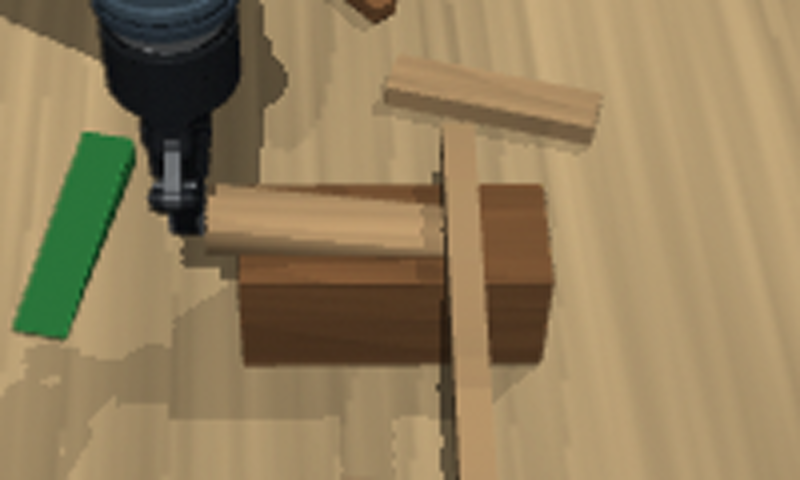

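The thin end is under the batten at (440,220) and the fingers are at the butt (205,215). I'll push gently and read the force.

```bash
for i in 1; do python3 -m jog '[[[-0.015,0,0],[0,0,0]],[[-0.015,0,0],[0,0,0]],[[0,0,0],[0,0,0]]]'| grep -E "pos|ft";python3 -m jog '[[[-0.01,0,0],[0,0,0]],[[-0.01,0,0],[0,0,0]],[[0,0,0],[0,0,0]]]'| grep -E "pos|ft";python3 -m jog '[[[-0.01,0,0],[0,0,0]],[[-0.01,0,0],[0,0,0]],[[0,0,0],[0,0,0]]]'| grep -E "pos|ft";done
```

```text
position: [506.7, 70.3, 88.2]
ft_force: [0.7, -0.0, -1.0]
position: [509.0, 70.1, 88.1]
ft_force: [-0.4, 0.5, -0.9]
position: [511.5, 70.0, 88.2]
ft_force: [0.0, -0.9, 0.1]
```

```bash
J='grep -E pos|ft'; python3 -m jog '[[[-0.008,0,0],[0,0,0]],[[0,0,0],[0,0,0]]]'| grep -E "pos|ft";python3 -m jog '[[[-0.008,0,0],[0,0,0]],[[0,0,0],[0,0,0]]]'| grep -E "pos|ft"
```

```text
position: [512.3, 70.0, 88.2]
ft_force: [-0.1, -0.8, -1.1]
position: [513.3, 69.9, 88.1]
ft_force: [0.1, 0.1, 0.0]
```

```bash
python3 -m jog '[[[-0.008,0,0],[0,0,0]],[[0,0,0],[0,0,0]]]'| grep -E "pos|ft"
```

```text
position: [514.3, 69.9, 88.2]
ft_force: [0.0, 0.8, 0.9]
```

```bash
python3 -m jog '[[[-0.008,0,0],[0,0,0]],[[0,0,0],[0,0,0]]]'| grep -E "pos|ft"
```

```text
position: [515.0, 69.9, 88.1]
ft_force: [-0.2, -0.6, 0.4]
```

```bash
python3 -m jog '[[[-0.008,0,0],[0,0,0]],[[0,0,0],[0,0,0]]]'| grep -E "pos|ft"
```

```text
position: [515.5, 69.8, 88.1]
ft_force: [-2.8, 0.0, 3.4]
```

```bash
python3 -m jog '[[[-0.008,0,0],[0,0,0]],[[0,0,0],[0,0,0]]]'| grep -E "pos|ft"
```

```text
position: [516.2, 69.7, 88.0]
ft_force: [-5.1, 1.0, 5.0]
```

```bash
python3 -m jog '[[[-0.008,0,0],[0,0,0]],[[0,0,0],[0,0,0]]]'| grep -E "pos|ft"
```

```text
position: [516.5, 69.7, 87.9]
ft_force: [-7.0, -0.2, 4.6]
```

```bash
python3 -m jog '[[[-0.008,0,0],[0,0,0]],[[0,0,0],[0,0,0]]]'| grep -E "pos|ft"
```

```text
position: [516.9, 69.6, 87.8]
ft_force: [-7.8, 1.0, 6.2]
```

```bash
python3 -m jog '[[[-0.004,0,-0.006],[0,0,0]],[[0,0,0],[0,0,0]]]'| grep -E "pos|ft"
```

```text
position: [517.3, 69.5, 88.0]
ft_force: [-5.4, -0.3, -0.6]
```

```bash
python3 -m jog '[[[-0.004,0,-0.006],[0,0,0]],[[0,0,0],[0,0,0]]]'| grep -E "pos|ft"
```

```text
position: [517.4, 69.5, 88.6]
ft_force: [-6.1, 0.6, -0.2]
```

```bash
python3 -m jog '[[[-0.008,0,-0.002],[0,0,0]],[[0,0,0],[0,0,0]]]'| grep -E "pos|ft"
```

```text
position: [517.6, 69.4, 88.5]
ft_force: [-7.0, 0.5, -0.9]
```

```bash
python3 -m jog '[[[-0.008,0,-0.002],[0,0,0]],[[0,0,0],[0,0,0]]]'| grep -E "pos|ft"
```

```text
position: [517.9, 69.3, 88.6]
ft_force: [-9.4, 0.2, -0.7]
```

```bash
python3 -m jog '[[[-0.008,0,-0.002],[0,0,0]],[[0,0,0],[0,0,0]]]'| grep -E "pos|ft"
```

```text
position: [518.3, 69.2, 88.6]
ft_force: [-10.1, 0.3, -1.1]
```

```bash
python3 -m jog '[[[-0.008,0,-0.001],[0,0,0]],[[0,0,0],[0,0,0]]]'| grep -E "pos|ft"
```

```text
position: [518.7, 69.2, 88.5]
ft_force: [-10.4, 0.0, -0.3]
```

```bash
python3 -m jog '[[[-0.008,0,-0.001],[0,0,0]],[[0,0,0],[0,0,0]]]'| grep -E "pos|ft"
```

```text
position: [519.1, 69.1, 88.5]
ft_force: [-12.2, 1.4, -0.5]
```

```bash
python3 -m jog '[[[-0.008,0,-0.001],[0,0,0]],[[0,0,0],[0,0,0]]]'| grep -E "pos|ft"
```

```text
position: [519.5, 69.0, 88.4]
ft_force: [-12.9, 1.5, -0.1]
```

```bash
python3 -m jog '[[[-0.008,0,-0.001],[0,0,0]],[[0,0,0],[0,0,0]]]'| grep -E "pos|ft"
```

```text
position: [519.9, 69.0, 88.3]
ft_force: [-13.9, 0.1, -1.8]
```

```bash
python3 -m jog '[[[-0.008,0,-0.001],[0,0,0]],[[0,0,0],[0,0,0]]]'| grep -E "pos|ft"
```

```text
position: [520.3, 68.9, 88.3]
ft_force: [-13.9, 0.9, -1.4]
```

Run:
```python
from h import *
for n,b in(("side",(364,172,384,226)),("scene",(360,195,392,236))):
    im,d=capture(n);a=cv2.imread(f"pics/{n}0.png");x0,y0,x1,y1=b
    g=lambda i:np.float32(cv2.cvtColor(i,cv2.COLOR_BGR2GRAY))[y0:y1,x0:x1]
    print(n,cv2.phaseCorrelate(g(a),g(im),cv2.createHanningWindow((x1-x0,y1-y0),cv2.CV_32F)))
    cv2.imwrite(f"pics/{n}_now.png",im)
    w=np.eye(2,3,dtype=np.float32)
    print(cv2.findTransformECC(g(a),g(im),w,cv2.MOTION_TRANSLATION)[1][:,2])
o=arm.get_obs();print(o["ft_force"],o["time"])
```

```text
side ((0.17540111261231495, -0.0016430453203568618), 0.9892888883749644)
[ 0.00379248 -0.00089141]
scene ((0.04948694178687241, 0.593493990684955), 1.0613213260968526)
[ 0.15736589 -0.25884247]
[-14.57016314   1.289857    -0.48228995] 20.25
```

The block has not moved (under 0.3 px). I'll continue to about 17 N.

```bash
python3 -m jog '[[[-0.008,0,-0.001],[0,0,0]],[[0,0,0],[0,0,0]]]'| grep -E "pos|ft"
```

```text
position: [520.7, 68.9, 88.3]
ft_force: [-15.2, -0.1, -1.4]
```

```bash
python3 -m jog '[[[-0.006,0,-0.001],[0,0,0]],[[0,0,0],[0,0,0]]]'| grep -E "pos|ft"
```

```text
position: [521.0, 68.8, 88.2]
ft_force: [-16.2, 1.5, -1.0]
```

```bash
python3 -m jog '[[[-0.004,0,0],[0,0,0]],[[0,0,0],[0,0,0]]]'| grep -E "pos|ft"; for i in 1; do python3 -m jog '[[[0,0,0],[0,0,0]]]'| grep ft;python3 -m jog '[[[0,0,0],[0,0,0]]]'| grep ft;python3 -m jog '[[[0,0,0],[0,0,0]]]'| grep ft; python3 -m jog '[[[0,0,0],[0,0,0]]]'| grep ft;done
```

```text
position: [521.1, 68.8, 88.2]
ft_force: [-17.1, 1.3, -0.4]
ft_force: [-17.1, 1.6, 1.0]
ft_force: [-17.6, 0.7, 0.1]
ft_force: [-17.4, 0.9, -0.7]
ft_force: [-17.4, 2.1, 0.2]
```

Held at 17.3 N on average, which is in the range asked. Now I'll retreat straight back along the push, then up.

```bash
python3 -m jog '[[[0.03,0,0],[0,0,0]],[[0.05,0,0],[0,0,0]],[[0.15,0,0],[0,0,0]],[[0.15,0,0],[0,0,0]],[[0,0,-0.3],[0,0,0]],[[0,0,-0.3],[0,0,0]],[[0,0,-0.3],[0,0,0]],[[0,0,0],[0,0,0]],[[0,0,0],[0,0,0]]]'
python3 - <<'E'
from h import *
im,d=capture("side");cv2.imwrite("pics/s3.png",cv2.resize(im[130:250,240:440],(800,480),interpolation=2))
P=cloud("side",d);m=(d>0)&(P[...,2]>88)&(P[...,2]<111)&(P[...,0]>505)&(P[...,0]<655)&(P[...,1]>20)&(P[...,1]<115);q=P[m]
for x in range(525,655,20):
    s=q[abs(q[:,0]-x)<8];print(x,np.median(s[:,2]).round(1) if len(s) else None)
E
```

```text
time: 22.62
position: [484.6, 71.4, 199.0]
orientation: [[-0.999, 0.051, 0.001], [0.051, 0.999, 0.0], [-0.001, 0.0, -1.0]]
ft_force: [0.5, 0.2, -0.0]
width: -0.002
grip_force: 0.0
525 None
545 105.2
565 102.9
585 100.7
605 98.0
625 95.5
645 93.4
```

View pics/s3.png

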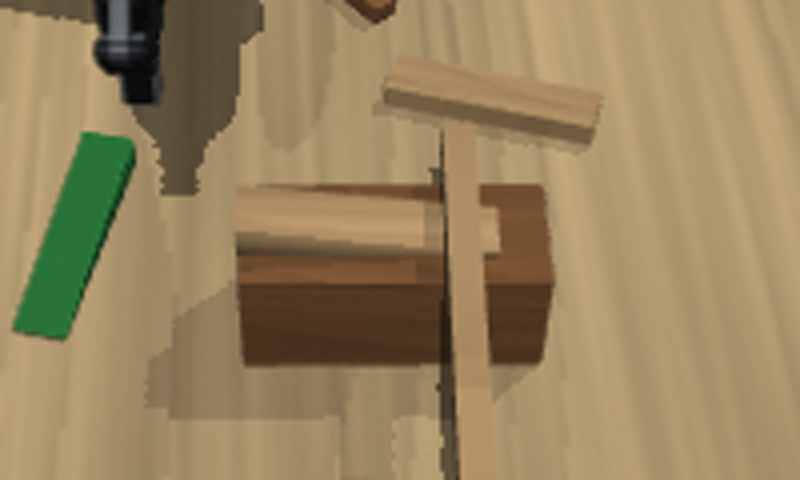

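The wedge is under the batten, with its tip showing at (495,230). It lies flat (slope about 1 in 8), and the robot is clear. Handing in.

```bash
python3 -c "
from rig import arm
print(arm.hand_in())"
```

```text
the job is handed in; nothing more can be done
None
```

I pushed the wedge in thin end first and finished with a push of about 17 N on its butt. It lies flat under the batten with the robot clear, the block showed no measurable shift just before the final push, and the job is handed in. The hand-in gave no verdict, and I could not measure the squeeze on the wedge or the batten's bend directly.

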